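Clear the sorting plate and raise the stand light

TASK

Get the specimen stand ready for the next sample: take the scraper block, wipe all four rock chips off the black plate into the catch tray at its end with it (keep your fingers off the chips), and put the scraper back down on the bench, clear of the stand. Then pinch the grip on top of the light pole so that its lock button is squeezed in, and pull the pole up past the first stop to the second stop, as far as it goes. Finish while still holding it there, fully extended and with the button kept squeezed in, so that I can tighten the collar; leave the other things on the bench where they are.

Things in the scene. Friction and masses are not known exactly. Their poses are not given: they have to be found in the camera images.
- stand: the fixed specimen stand: black sorting plate, steel catch tray at one end, telescopic light pole behind. Origin on the bench under the plate's centre, z up; +x points from the plate to the pole, +y from the plate to the tray. A white foot 16 mm high (x 65 to 225, y -60 to 60 mm) carries an upright tube, 36 mm diameter, 152 mm high, at x = 180, y = 0, with a black 45 mm collar at its top
- plate_top (a point): centre of the sorting plate's upper face, 26 mm above the bench. The plate is 150 (x) x 250 (y) mm, with an aluminium rail 6 mm wide and 8 mm high along both long edges (x = -75 and +75 mm, 144 mm clear between them); both y ends are open, without a rim. Axes as the stand's
- tray_floor (a point): centre of the catch tray's floor, inside, 3 mm above the bench. Open steel tray from y = 127 to 217 mm and x = -78 to +78 mm in the stand's axes, walls 3 mm thick and 22 mm high, its near wall right against the plate's +y end
- chip1_center (a point): loose angular rock chip, matt grey-brown, about 26 x 22 x 12 mm, 13 g; this point is at its middle, half-way up. It starts lying on the sorting plate, its centre 34 mm or more from the other chips', between x = -40 and 40 mm and y = -45 and 75 mm in the stand's axes
- chip2_center (a point): a second loose angular rock chip, matt grey-brown, about 26 x 22 x 12 mm, 13 g; this point is at its middle, half-way up. It starts lying on the sorting plate, its centre 34 mm or more from the other chips', between x = -40 and 40 mm and y = -45 and 75 mm in the stand's axes
- chip3_center (a point): a third loose angular rock chip, matt grey-brown, about 26 x 22 x 12 mm, 13 g; this point is at its middle, half-way up. It starts lying on the sorting plate, its centre 34 mm or more from the other chips', between x = -40 and 40 mm and y = -45 and 75 mm in the stand's axes
- chip4_center (a point): a fourth loose angular rock chip, matt grey-brown, about 26 x 22 x 12 mm, 13 g; this point is at its middle, half-way up. It starts lying on the sorting plate, its centre 34 mm or more from the other chips', between x = -40 and 40 mm and y = -45 and 75 mm in the stand's axes
- scraper_grip (a point): the loose scraper block, about 160 g, standing on its rubber foot on the bench: black rubber foot 120 (x) x 30 (y) x 20 (z) mm with a pale wooden rib 112 x 18 mm on it up to 71 mm above the underside. This point is on the rib, 46 mm above the underside, midway along and across: the place to pinch it, across its 18 mm (along y). x runs along its length, z up
- pole (a joint): how far the light pole is pulled up out of its tube, m: 0 stowed, the first stop at 0.050, the second stop at 0.100 (firm end of travel: 0.101). A sprung lock pin holds it at each stop; it moves only while lock_button is pressed in by more than 4 mm. It then takes about 6 N to lift. Let go between stops, it sinks until the pin catches
- pole_grip: the grip on top of the pole: grey plastic block 46 (x) x 30 (y) x 46 (z) mm, axes as the stand's; origin at its centre, 200 mm above the bench when stowed and 300 mm at the second stop. The lock button stands out of its +y side (the side towards the catch tray's end); pinching the middle of the block across y presses it. The light bar (34 x 170 x 22 mm) moves with it, 40 mm in front of it (-x) and 39 mm lower
- lock_button (a joint): how far the lock button is pressed into the grip, m: 0 out, 0.006 fully in. Sprung: about 3 N to start and 8 N fully in
- button_face (a point): centre of the outer face of the lock button, 26 (x) x 28 (z) mm; it is 22 mm from the grip's centre in +y when out (16 mm when fully in), so grip and button together are 37 mm wide out and 31 mm pressed
- mouse: bystander: black computer mouse, 108 x 60 x 34 mm, origin under its middle
- slide_box: bystander: grey slide box with dark lid, 87 x 122 x 36 mm, origin under its middle
- dropper_bottle: bystander: small amber dropper bottle, 38 mm diameter, 95 mm tall, origin under its middle

How it is judged (in metres and radians):
On the way, in this order (a step that is already met when the one before it is completed fails the run):
1. all four chips are swept into the catch tray (y of chip1_center in the frame of stand between 0.126 and 0.218 m and x of chip1_center in the frame of stand between -0.079 and 0.079 m and z of each of chip1_center, chip2_center, chip3_center, chip4_center in the frame of stand below 0.032 m and y of chip2_center in the frame of stand between 0.126 and 0.218 m and x of chip2_center in the frame of stand between -0.079 and 0.079 m and y of chip3_center in the frame of stand between 0.126 and 0.218 m and x of chip3_center in the frame of stand between -0.079 and 0.079 m and y of chip4_center in the frame of stand between 0.126 and 0.218 m and x of chip4_center in the frame of stand between -0.079 and 0.079 m), for 0.2 s.
2. the pole is pulled up past its first stop (value of joint pole above 0.06 m).
At the end, for the whole second after the job is handed in: All four chips lie in the catch tray; the scraper is down on the bench (grip point under 58 mm high, not over plate or tray); the pole is still, within 5 mm of its second stop, and the fingers hold its grip with over 3 N, keeping the lock button pressed in over 4 mm (all of step 1 and height (world z) of scraper_grip below 0.058 m and not (x of scraper_grip in the frame of stand between -0.08 and 0.08 m and y of scraper_grip in the frame of stand between -0.13 and 0.22 m) and value of joint pole above 0.095 m and velocity of joint pole between -0.01 and 0.01 m/s and value of joint lock_button above 0.004 m and contact force between the fingers and pole_grip above 3 N); the arm keeps its last pose, push and grip.
It fails at once if the fingers touch a chip (contact force between the fingers and chip1 above 0.5 N or contact force between the fingers and chip2 above 0.5 N or contact force between the fingers and chip3 above 0.5 N or contact force between the fingers and chip4 above 0.5 N).
It fails at once if a bystander is moved by more than 30 mm (distance of any of mouse, slide_box, dropper_bottle from where it was at the start of the episode above 0.03 m).
It also fails if it takes over 54 s, if anything falls off the work surface, if the arm or the gripper's body presses on something with over 40 N, if the wrist force passes 120 N, or if a joint passes its speed limit or range.

ROBOT

A 7-joint arm with a two-finger parallel gripper is mounted at the origin on the work surface. World frame = base frame: x ahead of the robot, y to its left, z up, the work surface at z = 0. Lengths are in mm, angles in rad, forces in N, time in s.
With the tool pointing down it reaches from about 400 to 875 mm from the base axis. Payload 6.5 kg.
Tool frame: the origin (TCP) lies midway between the tips of the shut fingers; the grasp point (between the pads) lies 19 mm behind it; z points along the fingers, y is the direction in which the jaws open and shut (so a half turn about z gives the same grasp; the last joint's range is limited). The gripper opens to 88 mm and grips with 3 to 60 N. Pads are 18 mm wide; open, the fingers measure 123 mm over their backs; the gripper's body (75 mm by 187 mm) begins 45 mm behind the grasp point.
Start: joints at [1.16, 0.536, -0.004, 1.538, 0.003, 1.067, -0.071], TCP at [219.701, -611.737, 238.716] pointing down, gripper open.
Joint ranges: [-2.7, 2.7], [-0.37, 2.16], [-1.27, 1.26], [0.24, 2.4], [-1.31, 4.45], [0.19, 1.91], [-2.76, 2.76]. Speed limits (rad/s): [2.39, 2.39, 3.14, 3.14, 3.14, 3.14, 3.14].

INTERFACE

Orientations are given as a rotation vector (axis times angle).
In Python, from plant import read_state, capture, get_calibration, job gives the robot as it stands.
- The arm moves only by the tool carry_out, never from a script. Its argument "plan" is a list of rows, each an object with "slide": the shift along the tool's x, y, z in m, a list of three; "twist": the turn about the tool's z in rad; "jaw": the opening, from 0 (shut) to 1 (fully open). A call has 1 to 12 rows; each row shifts and turns the pose as measured when the row begins, along the tool's axes as they then stand; what a row does not reach is not made up. A row lasts 1/12 s, in which the tool goes at most 41.7 mm and 7.16 degrees, less where a joint would pass 70% of its speed; a pose out of reach is approached as far as the arm can. A call is refused whole if a number of a shift passes 0.0417 or a number of a turn 0.125, either way. A call with a gripper value outside its range is refused whole. The fingers move at their own pace and stop on an object; the grip force is fixed at half the most. Time passes only in rows, so rows that do not move let the fingers close. It gives the time, the measured TCP pose, the force and the opening at its end, in the units of the state.
- read_state(): the state, without advancing time (a new reading comes with each control period).
- capture(name): name is "side" or "top"; returns (picture, depth): 420x560x3 uint8, red, green, blue; 420x560 float32, mm along the optical axis (not along the pixel's ray), 0 where there is no reading.
- get_calibration(name): a dict with "mtx" (3x3 intrinsics, pixels), "D" ([k1, k2, p1, p2, k3] as OpenCV has them; the pictures are not rectified), "world_from_camera" (4x4, takes a point from camera to world coordinates). Camera axes: x right, y up, looking along -z (the intrinsics and any distortion apply to the point x, -y, -z); pixel columns grow to the right and rows downward; lengths in mm; the calibration is good to about 2 mm. A picture is of the moment at which its call begins. get_calibration takes no time and is no camera call.
- job.finish_job(): hands the job in, once; it reports no verdict.
The state is a dict: "time": time; "joint_pos": joint angles; "joint_vel": joint speeds; "effort": joint torques, N m; "ee_pos": TCP position; "tcp_rot": TCP orientation; "contact_force": force on the tool from outside, world axes, zero at the start; "torque": the same for the moment, N m; "gripper_width": opening from 0.0 (shut) to 1.0 (fully open).
Only numpy, scipy, OpenCV 4.12 (cv2) and the standard library are available. Lean on these libraries where they do the work, as an engineer would, in place of code of your own. Each camera call takes 0.05 s, during which the arm holds its last target.

## Working session

There is one attempt and no reset: what is moved stays moved. The work goes in short steps, Python scripts to look and compute and a tool call to move; the robot and the scene stay as the last step left them, time stands still between calls to the robot, and variables do not carry over. Pictures are saved under pics/ and viewed, and the job is handed in when it is done.

Besides the shell and the picture viewer there is one more tool, called after "Request:" in YAML: its name, and indented under it one key for each argument. carry_out: Moves the arm, as the interface text tells. Its arguments: {"type":"object","properties":{"plan":{"type":"array"}},"required":["plan"]}

```bash
mkdir -p pics; cat > h.py <<'E'
import numpy as np, cv2
from plant import read_state, capture, get_calibration, job
from scipy.spatial.transform import Rotation as R
def shot(n,f):
    p,d=capture(n); cv2.imwrite(f'pics/{f}.png',cv2.cvtColor(p,cv2.COLOR_RGB2BGR)); np.save(f'pics/{f}.npy',d); return p,d
def cal(n):
    c=get_calibration(n); return np.array(c['mtx']),np.array(c['D']),np.array(c['world_from_camera'])
def px(n,uv,d):
    K,D,T=cal(n); q=cv2.undistortPoints(np.array([[uv]],float),K,D)[0,0]
    return (T@np.array([q[0]*d,-q[1]*d,-d,1]))[:3]
def pxz(n,uv,z):
    a=px(n,uv,1.);T=cal(n)[2];o=T[:3,3];v=a-o;return o+v*(z-o[2])/v[2]
def at(n,f,uv):
    d=np.load(f'pics/{f}.npy');u,v=map(int,uv);w=d[v-1:v+2,u-1:u+2];w=w[w>0];return px(n,uv,np.median(w)) if len(w) else None
def cloud(n,f):
    d=np.load(f'pics/{f}.npy');K,D,T=cal(n);h,w=d.shape
    uv=np.stack(np.meshgrid(np.arange(w),np.arange(h)),-1).reshape(-1,1,2).astype(float)
    q=cv2.undistortPoints(uv,K,D).reshape(h,w,2)
    P=np.stack([q[...,0]*d,-q[...,1]*d,-d],-1)@T[:3,:3].T+T[:3,3];P[d<=0]=np.nan;return P
def st():
    s=read_state();Rm=R.from_rotvec(s['tcp_rot']).as_matrix();print(s['time'],np.round(s['ee_pos'],1),'F',np.round(s['contact_force'],1),'w',round(s['gripper_width'],3));print(np.round(Rm,3).tolist(),np.round(s['joint_pos'],2));return s,Rm
E
python3 - <<'E'
from h import *
shot('top','t0');shot('side','s0');st()
for n in('top','side'):print(np.round(cal(n)[2],2).tolist(),cal(n)[0][0,0])
E
```

```text
0.1 [ 219.5 -611.2  237.9] F [0.2 0.5 0.4] w 1.001
[[0.941, 0.338, -0.001], [0.338, -0.941, 0.001], [-0.0, -0.002, -1.0]] [ 1.16  0.54 -0.    1.54  0.    1.07 -0.07]
[[-0.02, 0.98, -0.22, 250.21], [-1.0, -0.02, -0.0, 44.32], [-0.0, 0.22, 0.98, 1502.27], [0.0, 0.0, 0.0, 1.0]] 462.92211256323066
[[-0.92, 0.25, -0.31, 196.26], [-0.4, -0.61, 0.68, 824.89], [-0.02, 0.75, 0.66, 928.47], [0.0, 0.0, 0.0, 1.0]] 486.4683290011047
```

View pics/t0.png

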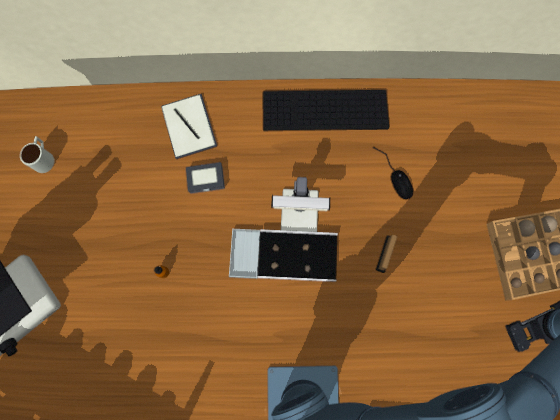

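View pics/s0.png

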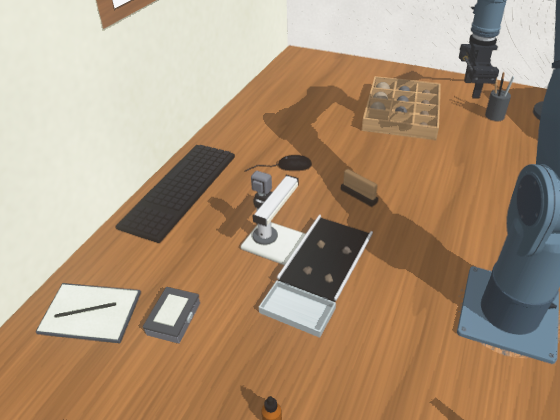

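```bash
python3 - <<'E'
from h import *
im=cv2.imread('pics/t0.png');cv2.imwrite('pics/t0c.png',cv2.resize(im[165:290,220:420],None,fx=4,fy=4,interpolation=cv2.INTER_CUBIC))
im=cv2.imread('pics/s0.png');cv2.imwrite('pics/s0c.png',cv2.resize(im[150:340,230:400],None,fx=3.15,fy=3.15,interpolation=cv2.INTER_CUBIC))
E
```

```text
(no output)
```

View pics/t0c.png

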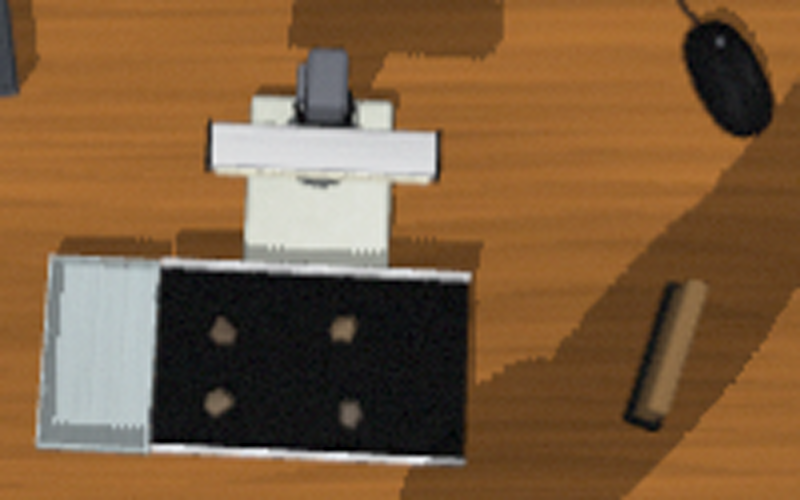

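View pics/s0c.png

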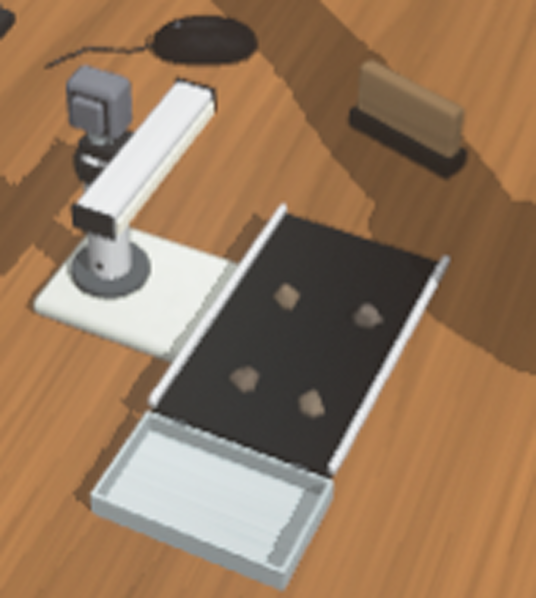

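```bash
python3 - <<'E'
from h import *
def c(u,v):return ((u+.5)/4-.5+220,(v+.5)/4-.5+165)
P=cloud('top','t0');S=cloud('side','s0')
# bench level
print('bench z',np.nanmedian(P[300:330,150:230,2]),np.nanmedian(S[350:400,330:420,2]))
for nm,p,z in [('rail+x,-y',(471,277),34),('rail-x,-y',(464,461),34),('tray+x+y',(50,256),22),('tray-x+y',(37,447),22),('joint+x',(161,264),26),('joint-x',(150,451),26)]:
    print(nm,np.round(pxz('top',c(*p),z),1))
for p in [(222,330),(342,329),(218,403),(349,413)]:print('chip',np.round(pxz('top',c(*p),32),1))
for p in [(697,281),(652,418),(707,285),(683,282),(642,416),(664,420)]:print('scr',np.round(pxz('top',c(*p),71),1))
for p in [(312,50),(348,50),(352,122),(310,122)]:print('grip',np.round(pxz('top',c(*p),223),1))
# scraper cloud: points above 62
for n,C in(('top',P),('side',S)):
    f=C.reshape(-1,3);f=f[~np.isnan(f[:,0])]
    m=(abs(f[:,0]-440)<130)&(f[:,1]<-160)&(f[:,1]>-330)&(f[:,2]>62)&(f[:,2]<85)
    q=f[m]
    print(n,len(q),np.round(q.mean(0),1) if len(q) else '')
    if len(q)>5:
        print(cv2.minAreaRect(q[:,:2].astype(np.float32)),np.percentile(q[:,2],[5,50,95]))
    m=(f[:,2]>212)&(f[:,2]<232)&(f[:,0]>450)&(f[:,0]<800)&(abs(f[:,1])<200);q=f[m]
    print(n,'grip',len(q));
    if len(q)>5:print(cv2.minAreaRect(q[:,:2].astype(np.float32)),np.median(q,0))
    m=(f[:,2]>160)&(f[:,2]<182)&(f[:,0]>450)&(f[:,0]<800)&(abs(f[:,1])<200);q=f[m]
    if len(q)>5:print(n,'bar',cv2.minAreaRect(q[:,:2].astype(np.float32)),np.median(q,0))
E
```

```text
bench z 0.3073210372805306 -0.8210223541047981
rail+x,-y [ 518.3 -121.3   34. ]
rail-x,-y [ 370.6 -110.2   34. ]
tray+x+y [543.4 219.9  22. ]
tray-x+y [388.  229.1  22. ]
joint+x [534.6 129.1  26. ]
joint-x [383.3 138.4  26. ]
chip [478.8  79.9  32. ]
chip [478.  -16.3  32. ]
chip [420.1  83.8  32. ]
chip [410.5 -20.3  32. ]
scr [ 505.2 -296.1   71. ]
scr [ 397.9 -253.9   71. ]
scr [ 501.9 -303.8   71. ]
scr [ 504.6 -284.8   71. ]
scr [ 399.6 -246.2   71. ]
scr [ 396.1 -263.2   71. ]
grip [652.2   8.2 223. ]
grip [651.8 -17.8 223. ]
grip [597.9 -19.3 223. ]
grip [598.4  10.8 223. ]
top 211 [ 453.7 -275.6   70.5]
((454.767822265625, -277.0064392089844), (19.46294403076172, 112.34918212890625), 68.73955535888672) [64.49417407 70.5553589  75.68463051]
top grip 173
((632.243896484375, 1.667409896850586), (34.63885498046875, 44.63335037231445), 88.5954360961914) [631.4995585   -0.79088583 221.59801239]
top bar ((597.7774658203125, 0.34979248046875), (173.06744384765625, 48.70041275024414), 86.00956726074219) [591.00186115   1.07510405 171.54726003]
side 198 [ 455.6 -273.6   67.6]
((456.42559814453125, -276.4302978515625), (23.624114990234375, 113.25565338134766), 69.23481750488281) [63.05343348 68.02568502 71.11495317]
side grip 186
((635.03173828125, 2.2884950637817383), (44.373573303222656, 35.390953063964844), 0.061182666569948196) [633.01587685   6.02188523 219.60679088]
side bar ((613.6138305664062, -0.28794097900390625), (179.4052276611328, 76.36853790283203), 85.31165313720703) [595.04091384   9.2849814  169.55811565]
```

```bash
cat >> h.py <<'E'
def wp(targets,vmax=36,wmax=0.12,s=None):
    """targets: list of (x,y,z,yaw_of_tool_x deg, step or None)"""
    s=s or read_state(); p=np.array(s['ee_pos']);Rm=R.from_rotvec(s['tcp_rot']).as_matrix();n=0
    for t in targets:
        g=np.array(t[:3],float);v=t[4] if len(t)>4 else vmax
        yaw=lambda:np.degrees(np.arctan2(Rm[1,0],Rm[0,0]))
        dy=lambda:np.radians((t[3]-yaw()+180)%360-180)
        k=max(1,int(np.ceil(max(np.linalg.norm(g-p)/v,abs(dy())/wmax))))
        for i in range(k):
            a=np.round(Rm.T@((g-p)/(k-i))/1000,4);tw=round(-dy()/(k-i),3)
            print('{"slide":%s,"twist":%s}'%(a.tolist(),tw));n+=1
            p=p+Rm@a*1000;Rm=Rm@R.from_rotvec([0,0,tw]).as_matrix()
        print('--',t,n)
E
python3 - <<'E'
from h import *
wp([(453,-276,150,-21.4),(453,-276,80,-21.4,25)])
# refine poses
P=cloud('top','t0');f=P.reshape(-1,3);f=f[~np.isnan(f[:,0])]
q=f[(abs(f[:,2]-71)<6)&(abs(f[:,0]-453)<75)&(abs(f[:,1]+276)<60)];print(len(q),cv2.minAreaRect(q[:,:2].astype(np.float32)))
q=f[(abs(f[:,2]-172)<5)&(abs(f[:,0]-590)<40)&(abs(f[:,1])<120)];print('bar',cv2.minAreaRect(q[:,:2].astype(np.float32)))
q=f[(abs(f[:,2]-223)<4)&(abs(f[:,0]-632)<50)&(abs(f[:,1])<60)];print('grip',cv2.minAreaRect(q[:,:2].astype(np.float32)),q.mean(0))
E
```

```text
{"slide":[0.0278, -0.0197, 0.0074],"twist":0.06}
{"slide":[0.0265, -0.0213, 0.0074],"twist":0.06}
{"slide":[0.0252, -0.0229, 0.0073],"twist":0.06}
{"slide":[0.0238, -0.0244, 0.0074],"twist":0.06}
{"slide":[0.0223, -0.0257, 0.0073],"twist":0.06}
{"slide":[0.0207, -0.027, 0.0074],"twist":0.06}
{"slide":[0.019, -0.0282, 0.0073],"twist":0.06}
{"slide":[0.0173, -0.0293, 0.0074],"twist":0.06}
{"slide":[0.0155, -0.0303, 0.0073],"twist":0.06}
{"slide":[0.0137, -0.0312, 0.0074],"twist":0.059}
{"slide":[0.0118, -0.0319, 0.0073],"twist":0.06}
{"slide":[0.0099, -0.0326, 0.0074],"twist":0.059}
-- (453, -276, 150, -21.4) 12
{"slide":[0.0, 0.0, 0.0233],"twist":0.0}
{"slide":[0.0, 0.0, 0.0233],"twist":0.0}
{"slide":[0.0, 0.0001, 0.0234],"twist":0.0}
-- (453, -276, 80, -21.4, 25) 15
192 ((454.8681335449219, -276.74859619140625), (18.909650802612305, 112.34918212890625), 68.73955535888672)
bar ((594.0797119140625, 0.7052001953125), (172.7590789794922, 40.46697998046875), 85.58180236816406)
grip ((632.017333984375, -1.1967239379882812), (28.788219451904297, 43.39403533935547), 88.40291595458984) [632.1199215   -2.59064828 222.57155864]
```

Request:
carry_out:
  plan:
    - {"slide": [0.028,-0.02,0.0074],"twist": 0.06,"jaw": 1}
    - {"slide": [0.0265,-0.0215,0.0074],"twist": 0.06,"jaw": 1}
    - {"slide": [0.025,-0.023,0.0074],"twist": 0.06,"jaw": 1}
    - {"slide": [0.024,-0.0245,0.0074],"twist": 0.06,"jaw": 1}
    - {"slide": [0.022,-0.0255,0.0074],"twist": 0.06,"jaw": 1}
    - {"slide": [0.021,-0.027,0.0074],"twist": 0.06,"jaw": 1}
    - {"slide": [0.019,-0.028,0.0074],"twist": 0.06,"jaw": 1}
    - {"slide": [0.017,-0.029,0.0074],"twist": 0.06,"jaw": 1}
    - {"slide": [0.0155,-0.03,0.0074],"twist": 0.06,"jaw": 1}
    - {"slide": [0.0135,-0.031,0.0074],"twist": 0.06,"jaw": 1}
    - {"slide": [0.012,-0.032,0.0074],"twist": 0.06,"jaw": 1}
    - {"slide": [0.01,-0.0325,0.0074],"twist": 0.06,"jaw": 1}

```text
time: 1.1
ee_pos: [458.5, -274.3, 141.5]
tcp_rot: [3.067, -0.665, -0.01]
contact_force: [0.4, -0.6, 0.0]
gripper_width: 1.001
```

```bash
python3 - <<'E'
from h import *
st();wp([(454.5,-276.5,95,-21.3),(454.5,-276.5,28,-21.3,18)])
E
```

```text
1.1 [ 458.5 -274.3  141.5] F [ 0.4 -0.6  0. ] w 1.001
[[0.91, -0.414, -0.007], [-0.414, -0.91, -0.002], [-0.006, 0.005, -1.0]] [ 0.4   0.48  0.07  1.92 -0.04  0.75 -1.51]
{"slide":[-0.0012, 0.0017, 0.0233],"twist":-0.028}
{"slide":[-0.0013, 0.0017, 0.0233],"twist":-0.027}
-- (454.5, -276.5, 95, -21.3) 2
{"slide":[0.0001, -0.0001, 0.0167],"twist":-0.0}
{"slide":[0.0001, -0.0001, 0.0168],"twist":-0.0}
{"slide":[0.0001, -0.0, 0.0167],"twist":-0.0}
{"slide":[0.0001, -0.0001, 0.0168],"twist":-0.0}
-- (454.5, -276.5, 28, -21.3, 18) 6
```

Request:
carry_out:
  plan:
    - {"slide": [-0.0012,0.0017,0.023],"twist": -0.028,"jaw": 1}
    - {"slide": [-0.0012,0.0017,0.023],"twist": -0.027,"jaw": 1}
    - {"slide": [0,0,0.016],"twist": 0,"jaw": 1}
    - {"slide": [0,0,0.012],"twist": 0,"jaw": 1}
    - {"slide": [0,0,0],"twist": 0,"jaw": 1}

```text
time: 1.52
ee_pos: [461.9, -263.1, 62.7]
tcp_rot: [-3.09, 0.552, 0.009]
contact_force: [0.3, -0.2, 0.6]
gripper_width: 0.998
```

```bash
python3 - <<'E'
from h import *
st();wp([(454.5,-276.5,28,-21.3,18)]);shot('side','s1')
im=cv2.imread('pics/s1.png');cv2.imwrite('pics/s1c.png',cv2.resize(im[80:260,270:470],None,fx=3.2,fy=3.2,interpolation=cv2.INTER_CUBIC))
E
```

```text
1.5167 [ 461.9 -263.1   62.7] F [ 0.3 -0.2  0.6] w 0.998
[[0.938, -0.347, -0.005], [-0.347, -0.938, 0.004], [-0.006, -0.002, -1.0]] [ 0.41  0.6   0.04  1.96 -0.04  0.59 -1.46]
{"slide":[-0.0007, 0.0051, 0.0116],"twist":0.006}
{"slide":[-0.0006, 0.005, 0.0116],"twist":0.006}
{"slide":[-0.0007, 0.0051, 0.0115],"twist":0.006}
-- (454.5, -276.5, 28, -21.3, 18) 3
```

View pics/s1c.png

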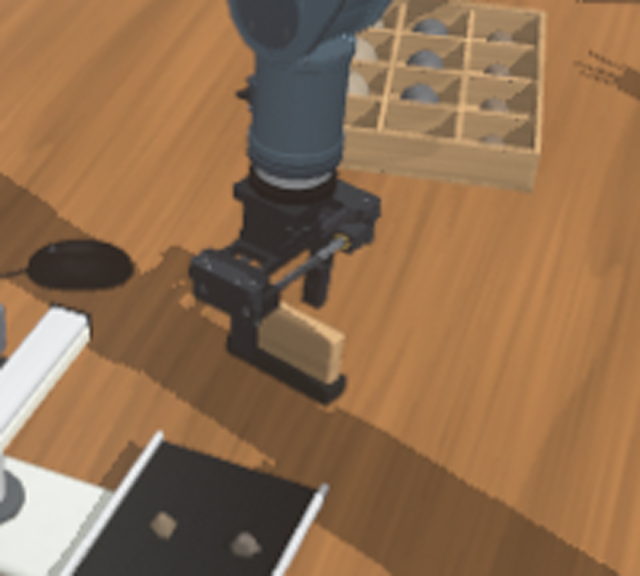

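Request:
carry_out:
  plan:
    - {"slide": [-0.001,0.007,0.002],"twist": 0.009,"jaw": 1}
    - {"slide": [-0.001,0.007,0.004],"twist": 0.009,"jaw": 1}
    - {"slide": [0,0,0],"twist": 0,"jaw": 1}

```text
time: 1.82
ee_pos: [455.6, -277.9, 59.0]
tcp_rot: [-3.085, 0.584, 0.005]
contact_force: [-0.4, -0.6, -0.3]
gripper_width: 1.001
```

```bash
python3 - <<'E'
from h import *
st();wp([(454.5,-276.5,28,-21.3,18)])
E
```

```text
1.8167 [ 455.6 -277.9   59. ] F [-0.4 -0.6 -0.3] w 1.001
[[0.931, -0.366, -0.003], [-0.366, -0.931, 0.002], [-0.003, -0.001, -1.0]] [ 0.43  0.61  0.04  1.96 -0.04  0.58 -1.44]
{"slide":[-0.0007, -0.0004, 0.0155],"twist":-0.001}
{"slide":[-0.0007, -0.0005, 0.0155],"twist":-0.002}
-- (454.5, -276.5, 28, -21.3, 18) 2
```

Request:
carry_out:
  plan:
    - {"slide": [-0.0005,0,0.015],"twist": 0,"jaw": 1}
    - {"slide": [0,-0.0005,0.013],"twist": 0,"jaw": 1}
    - {"slide": [0,0,0],"twist": 0,"jaw": 1}

```text
time: 2.07
ee_pos: [456.0, -280.5, 32.2]
tcp_rot: [3.085, -0.591, 0.003]
contact_force: [-0.9, -0.1, -0.2]
gripper_width: 0.998
```

```bash
python3 - <<'E'
from h import *
st()
E
```

```text
2.0667 [ 456.  -280.5   32.2] F [-0.9 -0.1 -0.2] w 0.998
[[0.929, -0.37, 0.002], [-0.37, -0.929, -0.001], [0.002, 0.0, -1.0]] [ 0.44  0.66  0.04  1.96 -0.05  0.52 -1.44]
```

Request:
carry_out:
  plan:
    - {"slide": [-0.001,-0.003,0.004],"twist": -0.006,"jaw": 1}
    - {"slide": [0,0,0],"twist": 0,"jaw": 0}
    - {"slide": [0,0,0],"twist": 0,"jaw": 0}
    - {"slide": [0,0,0],"twist": 0,"jaw": 0}
    - {"slide": [0,0,0],"twist": 0,"jaw": 0}
    - {"slide": [0,0,0],"twist": 0,"jaw": 0}
    - {"slide": [0,0,0],"twist": 0,"jaw": 0}

```text
time: 2.65
ee_pos: [457.3, -277.5, 29.6]
tcp_rot: [3.086, -0.581, 0.006]
contact_force: [1.7, -0.0, 0.7]
gripper_width: 0.569
```

```bash
python3 - <<'E'
from h import *
st()
E
```

```text
2.65 [ 457.3 -277.5   29.6] F [ 1.7 -0.   0.7] w 0.569
[[0.932, -0.364, 0.004], [-0.364, -0.932, -0.002], [0.004, 0.0, -1.0]] [ 0.43  0.67  0.04  1.96 -0.05  0.51 -1.44]
```

Request:
carry_out:
  plan:
    - {"slide": [0,0,0.001],"twist": 0,"jaw": 0}
    - {"slide": [0,0,0],"twist": 0,"jaw": 0}
    - {"slide": [0,0,0],"twist": 0,"jaw": 0}
    - {"slide": [0,0,0],"twist": 0,"jaw": 0}
    - {"slide": [0,0,0],"twist": 0,"jaw": 0}
    - {"slide": [0,0,0],"twist": 0,"jaw": 0}
    - {"slide": [0,0,0],"twist": 0,"jaw": 0}
    - {"slide": [0,0,0],"twist": 0,"jaw": 0}
    - {"slide": [0,0,0],"twist": 0,"jaw": 0}

```text
time: 3.4
ee_pos: [457.6, -277.8, 28.9]
tcp_rot: [3.086, -0.581, 0.007]
contact_force: [-0.1, -0.0, -0.2]
gripper_width: 0.206
```

```bash
python3 - <<'E'
from h import *
st(); wp([(455,-277,75,-21,15)])
E
```

```text
3.4 [ 457.6 -277.8   28.9] F [-0.1 -0.  -0.2] w 0.206
[[0.932, -0.364, 0.004], [-0.364, -0.932, -0.002], [0.005, 0.001, -1.0]] [ 0.43  0.67  0.04  1.96 -0.05  0.51 -1.44]
{"slide":[-0.0006, 0.0001, -0.0115],"twist":-0.001}
{"slide":[-0.0006, 0.0, -0.0115],"twist":-0.002}
{"slide":[-0.0006, 0.0001, -0.0115],"twist":-0.001}
{"slide":[-0.0007, 0.0, -0.0116],"twist":-0.002}
-- (455, -277, 75, -21, 15) 4
```

Request:
carry_out:
  plan:
    - {"slide": [0,0,0],"twist": 0,"jaw": 0}
    - {"slide": [0,0,0],"twist": 0,"jaw": 0}
    - {"slide": [0,0,-0.01],"twist": 0,"jaw": 0}
    - {"slide": [0,0,-0.02],"twist": 0,"jaw": 0}
    - {"slide": [0,0,-0.025],"twist": 0,"jaw": 0}
    - {"slide": [0,0,-0.015],"twist": 0,"jaw": 0}
    - {"slide": [0,0,0],"twist": 0,"jaw": 0}

```text
time: 3.98
ee_pos: [455.3, -276.6, 101.9]
tcp_rot: [-3.087, 0.581, 0.001]
contact_force: [0.5, -0.2, -2.0]
gripper_width: 0.2
```

```bash
cat >> h.py <<'E'
YAW=-4.2;O=np.array([451.3,8.3])
def W(x,y):
    a=np.radians(YAW);return O+np.array([[np.cos(a),-np.sin(a)],[np.sin(a),np.cos(a)]])@[x,y]
def stand(p):
    a=np.radians(YAW);return np.array([[np.cos(a),np.sin(a)],[-np.sin(a),np.cos(a)]])@(np.array(p[:2])-O)
E
python3 - <<'E'
from h import *
st(); shot('side','s2')
im=cv2.imread('pics/s2.png');cv2.imwrite('pics/s2c.png',cv2.resize(im[80:260,270:470],None,fx=3.2,fy=3.2,interpolation=cv2.INTER_CUBIC))
# refine stand pose: plate edges from cloud
P=cloud('top','t0');f=P.reshape(-1,3);f=f[~np.isnan(f[:,0])]
q=f[(f[:,2]>15)&(f[:,2]<45)&(abs(f[:,1]-50)<190)&(f[:,0]>350)&(f[:,0]<550)&~((f[:,0]>525)&(abs(f[:,1]-5)<75))]
print(len(q),cv2.minAreaRect(q[:,:2].astype(np.float32)))
w=W(3,-92);wp([(w[0],w[1],95,-4.2,26)])
E
```

```text
3.9833 [ 455.3 -276.6  101.9] F [ 0.5 -0.2 -2. ] w 0.2
[[0.932, -0.364, -0.0], [-0.364, -0.932, 0.0], [-0.001, -0.0, -1.0]] [ 0.42  0.54  0.05  1.95 -0.04  0.66 -1.45]
3838 ((456.3834228515625, 55.114601135253906), (343.65423583984375, 157.26429748535156), 86.38463592529297)
{"slide":[-0.0096, -0.0221, 0.0007],"twist":-0.037}
{"slide":[-0.0088, -0.0224, 0.0007],"twist":-0.037}
{"slide":[-0.008, -0.0228, 0.0008],"twist":-0.037}
{"slide":[-0.0071, -0.023, 0.0007],"twist":-0.038}
{"slide":[-0.0062, -0.0233, 0.0008],"twist":-0.037}
{"slide":[-0.0054, -0.0235, 0.0007],"twist":-0.038}
{"slide":[-0.0045, -0.0237, 0.0008],"twist":-0.037}
{"slide":[-0.0036, -0.0238, 0.0007],"twist":-0.038}
-- (np.float64(447.5540292959313), np.float64(-83.67264649603304), 95, -4.2, 26) 8
```

View pics/s2c.png

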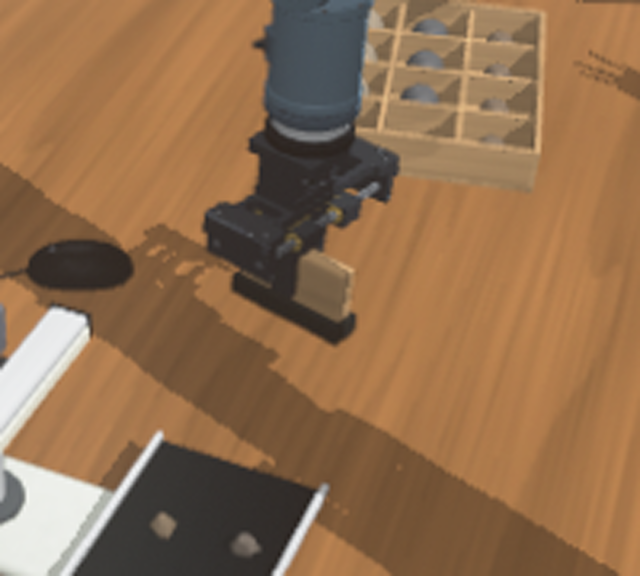

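Request:
carry_out:
  plan:
    - {"slide": [-0.0095,-0.022,0],"twist": -0.037,"jaw": 0}
    - {"slide": [-0.009,-0.0225,0],"twist": -0.037,"jaw": 0}
    - {"slide": [-0.008,-0.023,0],"twist": -0.037,"jaw": 0}
    - {"slide": [-0.007,-0.023,0],"twist": -0.037,"jaw": 0}
    - {"slide": [-0.006,-0.023,0],"twist": -0.037,"jaw": 0}
    - {"slide": [-0.005,-0.0235,0],"twist": -0.037,"jaw": 0}
    - {"slide": [-0.004,-0.018,0],"twist": -0.037,"jaw": 0}
    - {"slide": [-0.002,-0.008,0],"twist": -0.02,"jaw": 0}
    - {"slide": [0,0,0],"twist": 0,"jaw": 0}

```text
time: 4.78
ee_pos: [441.8, -99.3, 94.6]
tcp_rot: [-3.139, 0.13, 0.015]
contact_force: [-0.0, -0.3, -1.4]
gripper_width: 0.204
```

```bash
sed -i 's/O=np.array(\[451.3,8.3\])/O=np.array([452,8.6])/' h.py; python3 - <<'E'
from h import *
s,_=st(); print(stand(s['ee_pos']));w=W(3,-92);wp([(w[0],w[1],75,-4.2,18)])
E
```

```text
4.7833 [441.8 -99.3  94.6] F [-0.  -0.3 -1.4] w 0.204
[[0.997, -0.083, -0.009], [-0.083, -0.997, 0.001], [-0.009, 0.0, -1.0]] [ 0.15  0.45 -0.04  2.14  0.03  0.56 -1.56]
[  -2.22974591 -108.35685882]
{"slide":[0.0026, -0.0082, 0.0098],"twist":-0.005}
{"slide":[0.0027, -0.0082, 0.0098],"twist":-0.005}
-- (np.float64(448.2540292959313), np.float64(-83.37264649603304), 75, -4.2, 18) 2
```

Request:
carry_out:
  plan:
    - {"slide": [0.0025,-0.006,0.008],"twist": -0.005,"jaw": 0}
    - {"slide": [0.0025,-0.006,0.01],"twist": -0.005,"jaw": 0}
    - {"slide": [0,0,0.006],"twist": 0,"jaw": 0}
    - {"slide": [0,0,0],"twist": 0,"jaw": 0}

```text
time: 5.12
ee_pos: [448.0, -89.8, 67.2]
tcp_rot: [3.138, -0.122, -0.015]
contact_force: [-0.5, 0.2, -0.9]
gripper_width: 0.203
```

```bash
python3 - <<'E'
from h import *
s,_=st(); print(stand(s['ee_pos']));w=W(3,-92);wp([(w[0],w[1],57,-4.2,18)]);shot('side','s3')
im=cv2.imread('pics/s3.png');cv2.imwrite('pics/s3c.png',cv2.resize(im[150:340,230:400],None,fx=3.15,fy=3.15,interpolation=cv2.INTER_CUBIC))
E
```

```text
5.1167 [448.  -89.8  67.2] F [-0.5  0.2 -0.9] w 0.203
[[0.997, -0.078, -0.01], [-0.078, -0.997, -0.001], [-0.01, 0.001, -1.0]] [ 0.13  0.51 -0.03  2.14  0.04  0.5  -1.59]
[  3.24284849 -98.4588505 ]
{"slide":[-0.0002, -0.0065, 0.0102],"twist":-0.004}
-- (np.float64(448.2540292959313), np.float64(-83.37264649603304), 57, -4.2, 18) 1
```

View pics/s3c.png

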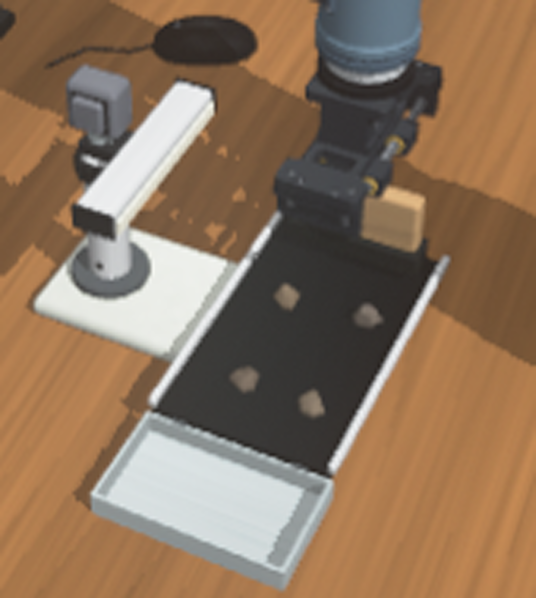

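Request:
carry_out:
  plan:
    - {"slide": [0,0,0.007],"twist": -0.003,"jaw": 0}
    - {"slide": [0,0,0.003],"twist": 0,"jaw": 0}
    - {"slide": [0,0,0],"twist": 0,"jaw": 0}

```text
time: 5.42
ee_pos: [448.1, -91.7, 56.3]
tcp_rot: [3.137, -0.122, -0.015]
contact_force: [-0.3, 0.1, -0.8]
gripper_width: 0.202
```

```bash
python3 - <<'E'
from h import *
s,_=st(); print(stand(s['ee_pos']))
E
```

```text
5.4167 [448.1 -91.7  56.3] F [-0.3  0.1 -0.8] w 0.202
[[0.997, -0.078, -0.01], [-0.078, -0.997, -0.001], [-0.01, 0.002, -1.0]] [ 0.13  0.53 -0.03  2.14  0.04  0.48 -1.59]
[   3.47709669 -100.28473098]
```

Request:
carry_out:
  plan:
    - {"slide": [0,-0.006,0],"twist": 0,"jaw": 0}
    - {"slide": [0,-0.01,0],"twist": 0,"jaw": 0}
    - {"slide": [0,-0.01,0],"twist": 0,"jaw": 0}
    - {"slide": [0,-0.01,0],"twist": 0,"jaw": 0}
    - {"slide": [0,-0.01,0],"twist": 0,"jaw": 0}
    - {"slide": [0,-0.01,0],"twist": 0,"jaw": 0}
    - {"slide": [0,-0.006,0],"twist": 0,"jaw": 0}
    - {"slide": [0,0,0],"twist": 0,"jaw": 0}

```text
time: 6.08
ee_pos: [454.1, -21.3, 57.1]
tcp_rot: [3.139, -0.119, -0.012]
contact_force: [0.1, 0.4, -1.4]
gripper_width: 0.201
```

```bash
python3 - <<'E'
from h import *
s,_=st(); print(stand(s['ee_pos']));shot('side','s4')
im=cv2.imread('pics/s4.png');cv2.imwrite('pics/s4c.png',cv2.resize(im[150:340,230:400],None,fx=3.15,fy=3.15,interpolation=cv2.INTER_CUBIC))
E
```

```text
6.0833 [454.1 -21.3  57.1] F [ 0.1  0.4 -1.4] w 0.201
[[0.997, -0.076, -0.007], [-0.076, -0.997, -0.0], [-0.007, 0.001, -1.0]] [-0.03  0.53 -0.03  2.15  0.03  0.47 -1.73]
[  4.28285493 -29.65127172]
```

View pics/s4c.png

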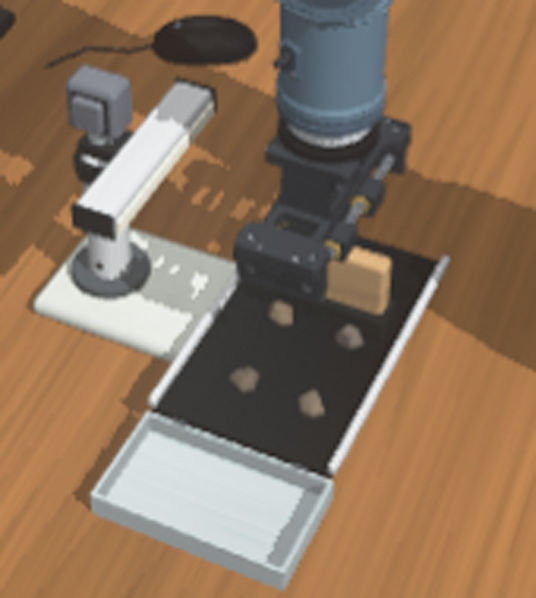

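Request:
carry_out:
  plan:
    - {"slide": [0,-0.006,0],"twist": 0,"jaw": 0}
    - {"slide": [-0.0003,-0.01,0.0002],"twist": 0,"jaw": 0}
    - {"slide": [-0.0003,-0.01,0.0002],"twist": 0,"jaw": 0}
    - {"slide": [0,-0.01,0],"twist": 0,"jaw": 0}
    - {"slide": [0,-0.01,0],"twist": 0,"jaw": 0}
    - {"slide": [0,-0.01,0],"twist": 0,"jaw": 0}
    - {"slide": [0,-0.01,0],"twist": 0,"jaw": 0}
    - {"slide": [0,-0.01,0],"twist": 0,"jaw": 0}
    - {"slide": [0,-0.006,0],"twist": 0,"jaw": 0}
    - {"slide": [0,0,0],"twist": 0,"jaw": 0}

```text
time: 6.97
ee_pos: [460.3, 68.6, 56.6]
tcp_rot: [3.138, -0.12, -0.011]
contact_force: [0.7, -0.1, -0.7]
gripper_width: 0.202
```

```bash
python3 - <<'E'
from h import *
s,_=st(); print(stand(s['ee_pos']));shot('side','s5')
im=cv2.imread('pics/s5.png');cv2.imwrite('pics/s5c.png',cv2.resize(im[150:340,230:400],None,fx=3.15,fy=3.15,interpolation=cv2.INTER_CUBIC))
E
```

```text
6.9667 [460.3  68.6  56.6] F [ 0.7 -0.1 -0.7] w 0.202
[[0.997, -0.076, -0.007], [-0.076, -0.997, -0.001], [-0.007, 0.001, -1.0]] [-0.23  0.54 -0.02  2.12  0.02  0.49 -1.91]
[ 3.85734327 60.48453481]
```

View pics/s5c.png

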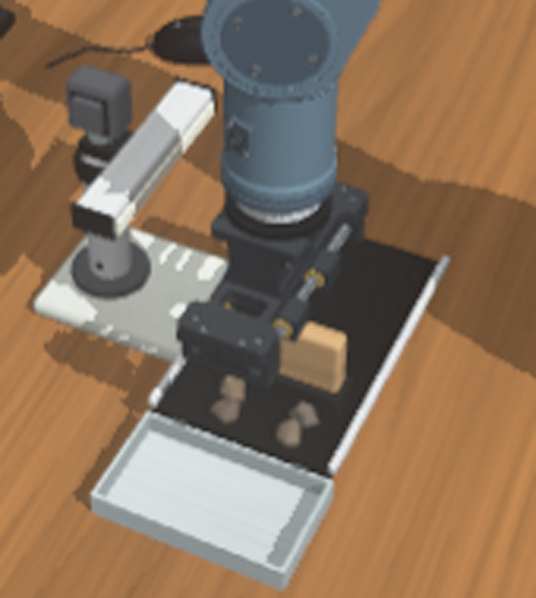

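Request:
carry_out:
  plan:
    - {"slide": [0,-0.006,0],"twist": 0,"jaw": 0}
    - {"slide": [-0.0003,-0.009,0],"twist": 0,"jaw": 0}
    - {"slide": [-0.0003,-0.009,0],"twist": 0,"jaw": 0}
    - {"slide": [0,-0.009,0],"twist": 0,"jaw": 0}
    - {"slide": [0,-0.009,0],"twist": 0,"jaw": 0}
    - {"slide": [0,-0.009,0],"twist": 0,"jaw": 0}
    - {"slide": [0,-0.006,0],"twist": 0,"jaw": 0}
    - {"slide": [0,0,0],"twist": 0,"jaw": 0}

```text
time: 7.68
ee_pos: [464.3, 130.2, 56.4]
tcp_rot: [3.138, -0.124, -0.012]
contact_force: [0.4, 0.9, -1.4]
gripper_width: 0.203
```

```bash
python3 - <<'E'
from h import *
s,_=st(); print(stand(s['ee_pos']));shot('side','s6')
im=cv2.imread('pics/s6.png');cv2.imwrite('pics/s6c.png',cv2.resize(im[150:340,230:400],None,fx=3.15,fy=3.15,interpolation=cv2.INTER_CUBIC))
E
```

```text
7.6833 [464.3 130.2  56.4] F [ 0.4  0.9 -1.4] w 0.203
[[0.997, -0.079, -0.008], [-0.079, -0.997, -0.001], [-0.007, 0.001, -1.0]] [-0.36  0.56 -0.01  2.08  0.01  0.51 -2.02]
[  3.40428234 122.15138106]
```

View pics/s6c.png

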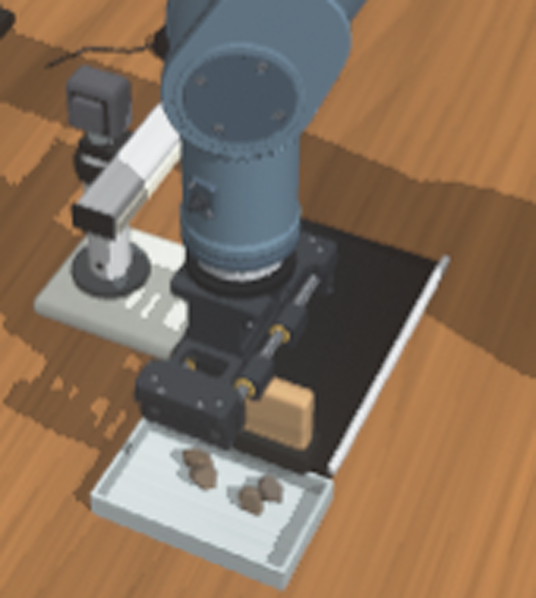

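```bash
python3 - <<'E'
from h import *
for p in [(195,457),(204,476),(270,488),(251,500)]:
    u,v=(p[0]+.5)/3.15-.5+230,(p[1]+.5)/3.15-.5+150
    a=at('side','s6',(u,v));print(np.round(stand(a),1),round(a[2],1))
E
```

```text
[ 28.8 149.7] 17.4
[ 14.8 162.4] 16.9
[-33.9 150.4] 16.8
[-25.7 165.9] 15.8
```

Request:
carry_out:
  plan:
    - {"slide": [0,0.004,-0.02],"twist": 0,"jaw": 0}
    - {"slide": [0,0.01,-0.03],"twist": 0,"jaw": 0}
    - {"slide": [0,0.02,-0.01],"twist": 0,"jaw": 0}
    - {"slide": [0,0.03,0],"twist": 0,"jaw": 0}
    - {"slide": [0,0.034,0],"twist": 0,"jaw": 0}
    - {"slide": [0,0.034,0],"twist": 0,"jaw": 0}
    - {"slide": [0,0.034,0],"twist": 0,"jaw": 0}
    - {"slide": [0,0.034,0],"twist": 0,"jaw": 0}
    - {"slide": [0,0.034,0],"twist": 0,"jaw": 0}
    - {"slide": [0,0.034,0],"twist": 0,"jaw": 0}
    - {"slide": [0,0.03,0],"twist": 0,"jaw": 0}
    - {"slide": [0,0.02,0],"twist": 0,"jaw": 0}

```text
time: 8.73
ee_pos: [438.2, -199.6, 120.2]
tcp_rot: [3.137, -0.113, -0.009]
contact_force: [-0.3, -0.4, -1.8]
gripper_width: 0.199
```

```bash
python3 - <<'E'
from h import *
s,_=st(); print(stand(s['ee_pos']));shot('side','s7');shot('top','t7')
im=cv2.imread('pics/s7.png');cv2.imwrite('pics/s7c.png',cv2.resize(im[150:340,230:430],None,fx=3.15,fy=3.15,interpolation=cv2.INTER_CUBIC))
wp([(440,-240,100,-4.2)])
E
```

```text
8.7333 [ 438.2 -199.6  120.2] F [-0.3 -0.4 -1.8] w 0.199
[[0.997, -0.072, -0.006], [-0.072, -0.997, -0.002], [-0.006, 0.002, -1.0]] [ 0.3   0.44  0.04  2.06 -0.02  0.65 -1.29]
[   1.51405185 -208.60332588]
{"slide":[0.0025, 0.0195, 0.0101],"twist":-0.001}
{"slide":[0.0025, 0.0194, 0.0102],"twist":-0.002}
-- (440, -240, 100, -4.2) 2
```

View pics/s7c.png

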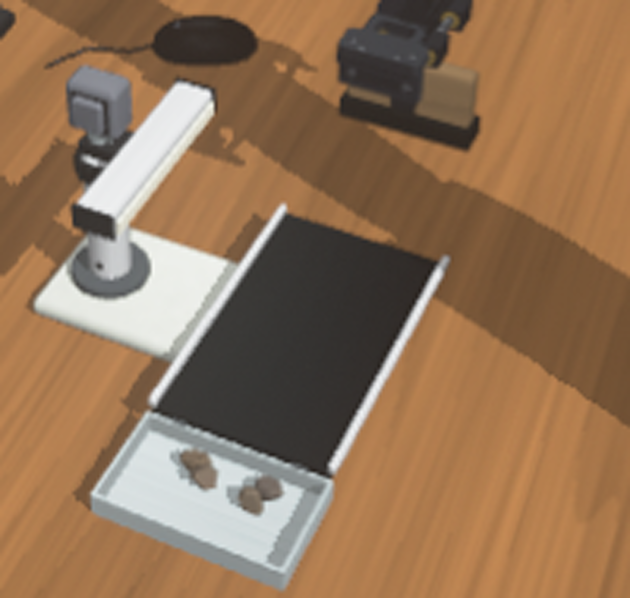

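Request:
carry_out:
  plan:
    - {"slide": [0.001,0.015,0.01],"twist": 0,"jaw": 0}
    - {"slide": [0,0.005,0.02],"twist": 0,"jaw": 0}
    - {"slide": [0,0,0.02],"twist": 0,"jaw": 0}
    - {"slide": [0,0,0.012],"twist": 0,"jaw": 0}
    - {"slide": [0,0,0],"twist": 0,"jaw": 0}

```text
time: 9.25
ee_pos: [437.2, -221.8, 56.9]
tcp_rot: [3.136, -0.124, -0.006]
contact_force: [-0.2, 1.4, -1.2]
gripper_width: 0.203
```

Request:
carry_out:
  plan:
    - {"slide": [0,0,0.01],"twist": 0,"jaw": 0}
    - {"slide": [0,0,0.01],"twist": 0,"jaw": 0}
    - {"slide": [0,0,0.005],"twist": 0,"jaw": 0}
    - {"slide": [0,0,0],"twist": 0,"jaw": 0}
    - {"slide": [0,0,0],"twist": 0,"jaw": 0}

```text
time: 9.67
ee_pos: [437.7, -220.0, 30.5]
tcp_rot: [3.137, -0.121, -0.005]
contact_force: [-0.2, -0.0, -1.5]
gripper_width: 0.199
```

Request:
carry_out:
  plan:
    - {"slide": [0,0,0.0015],"twist": 0,"jaw": 0}
    - {"slide": [0,0,0],"twist": 0,"jaw": 0}
    - {"slide": [0,0,0],"twist": 0,"jaw": 1}
    - {"slide": [0,0,0],"twist": 0,"jaw": 1}
    - {"slide": [0,0,0],"twist": 0,"jaw": 1}
    - {"slide": [0,0,0],"twist": 0,"jaw": 1}
    - {"slide": [0,0,0],"twist": 0,"jaw": 1}
    - {"slide": [0,0,0],"twist": 0,"jaw": 1}
    - {"slide": [0,0,0],"twist": 0,"jaw": 1}
    - {"slide": [0,0,0],"twist": 0,"jaw": 1}
    - {"slide": [0,0,0],"twist": 0,"jaw": 1}
    - {"slide": [0,0,0],"twist": 0,"jaw": 1}

```text
time: 10.67
ee_pos: [440.1, -220.9, 31.4]
tcp_rot: [3.135, -0.121, 0.003]
contact_force: [-0.5, 0.0, -0.8]
gripper_width: 0.935
```

Request:
carry_out:
  plan:
    - {"slide": [0,0,-0.01],"twist": 0,"jaw": 1}
    - {"slide": [0,0,-0.025],"twist": 0,"jaw": 1}
    - {"slide": [0,0,-0.035],"twist": 0,"jaw": 1}
    - {"slide": [0,0,-0.035],"twist": 0,"jaw": 1}
    - {"slide": [0,0,-0.035],"twist": 0,"jaw": 1}
    - {"slide": [0,0,-0.035],"twist": 0,"jaw": 1}
    - {"slide": [0,0,-0.035],"twist": 0,"jaw": 1}
    - {"slide": [0,0,-0.025],"twist": 0,"jaw": 1}
    - {"slide": [0,0,0],"twist": 0,"jaw": 1}

```text
time: 11.42
ee_pos: [437.1, -219.0, 281.6]
tcp_rot: [3.136, -0.121, -0.001]
contact_force: [0.9, 0.0, 0.8]
gripper_width: 1.0
```

```bash
python3 - <<'E'
from h import *
s,_=st(); print(stand(s['ee_pos']), W(180,0));shot('top','t8');shot('side','s8')
im=cv2.imread('pics/s8.png');cv2.imwrite('pics/s8c.png',cv2.resize(im[100:340,230:430],None,fx=2.5,fy=2.5,interpolation=cv2.INTER_CUBIC))
P=cloud('top','t8');f=P.reshape(-1,3);f=f[~np.isnan(f[:,0])]
q=f[(abs(f[:,2]-223)<4)&(abs(f[:,0]-632)<50)&(abs(f[:,1])<60)];print('grip',cv2.minAreaRect(q[:,:2].astype(np.float32)),q.mean(0))
P=cloud('side','s8');f=P.reshape(-1,3);f=f[~np.isnan(f[:,0])]
q=f[(abs(f[:,2]-221.5)<4)&(abs(f[:,0]-632)<50)&(abs(f[:,1])<60)];print('grip',cv2.minAreaRect(q[:,:2].astype(np.float32)),q.mean(0))
wp([(632,-1,268,-4.2)])
E
```

```text
11.4167 [ 437.1 -219.   281.6] F [0.9 0.  0.8] w 1.0
[[0.997, -0.077, -0.001], [-0.077, -0.997, -0.003], [-0.001, 0.003, -1.0]] [ 0.32  0.21  0.05  1.91 -0.01  1.02 -1.27]
[   1.84346114 -228.07737947] [631.5166059   -4.58287548]
grip ((632.3101196289062, -1.1602544784545898), (28.901100158691406, 42.24397277832031), 88.63446807861328) [632.81560671  -1.93945386 222.98254401]
grip ((634.1886596679688, 1.0179500579833984), (33.83127212524414, 42.83357238769531), 87.66517639160156) [634.17928056   1.25221842 220.71609832]
{"slide":[0.0199, -0.0257, 0.0009],"twist":-0.0}
{"slide":[0.0199, -0.0258, 0.0009],"twist":-0.0}
{"slide":[0.0199, -0.0257, 0.0009],"twist":-0.001}
{"slide":[0.02, -0.0257, 0.0009],"twist":-0.0}
{"slide":[0.02, -0.0257, 0.0009],"twist":-0.001}
{"slide":[0.02, -0.0257, 0.0009],"twist":-0.0}
{"slide":[0.02, -0.0257, 0.0008],"twist":-0.001}
{"slide":[0.02, -0.0257, 0.0009],"twist":-0.0}
{"slide":[0.02, -0.0258, 0.0008],"twist":-0.001}
-- (632, -1, 268, -4.2) 9
```

View pics/s8c.png

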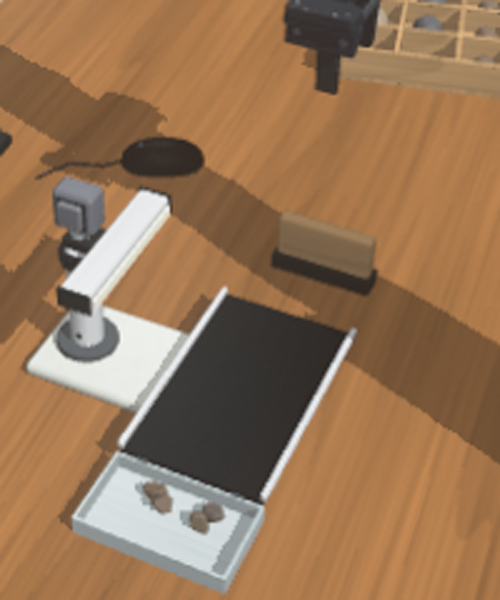

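Request:
carry_out:
  plan:
    - {"slide": [0.02,-0.0255,0.001],"twist": 0,"jaw": 1}
    - {"slide": [0.02,-0.0255,0.001],"twist": 0,"jaw": 1}
    - {"slide": [0.02,-0.0255,0.001],"twist": 0,"jaw": 1}
    - {"slide": [0.02,-0.0255,0.001],"twist": 0,"jaw": 1}
    - {"slide": [0.02,-0.0255,0.001],"twist": 0,"jaw": 1}
    - {"slide": [0.02,-0.0255,0.001],"twist": 0,"jaw": 1}
    - {"slide": [0.02,-0.0255,0.001],"twist": 0,"jaw": 1}
    - {"slide": [0.015,-0.018,0.001],"twist": 0,"jaw": 1}
    - {"slide": [0.006,-0.008,0.001],"twist": 0,"jaw": 1}
    - {"slide": [0,0,0],"twist": 0,"jaw": 1}

```text
time: 12.35
ee_pos: [606.3, -19.3, 246.2]
tcp_rot: [-3.137, 0.132, 0.061]
contact_force: [0.2, -0.1, 0.7]
gripper_width: 0.998
```

```bash
python3 - <<'E'
from h import *
s,_=st(); print(stand(s['ee_pos'])); wp([(632.5,-1,268,-4.3,20)])
E
```

```text
12.35 [606.3 -19.3 246.2] F [ 0.2 -0.1  0.7] w 0.998
[[0.996, -0.084, -0.039], [-0.084, -0.996, 0.003], [-0.039, 0.001, -0.999]] [-0.01  0.48 -0.04  1.62  0.02  1.09 -1.71]
[155.91483292 -16.52397132]
{"slide":[0.0119, -0.0102, -0.0114],"twist":-0.005}
{"slide":[0.0119, -0.0102, -0.0113],"twist":-0.004}
-- (632.5, -1, 268, -4.3, 20) 2
```

Request:
carry_out:
  plan:
    - {"slide": [0.01,-0.008,-0.008],"twist": -0.005,"jaw": 1}
    - {"slide": [0.01,-0.008,-0.008],"twist": -0.004,"jaw": 1}
    - {"slide": [0.004,-0.002,-0.003],"twist": 0,"jaw": 1}
    - {"slide": [0,0,0],"twist": 0,"jaw": 1}
    - {"slide": [0,0,0],"twist": 0,"jaw": 1}

```text
time: 12.77
ee_pos: [626.2, -9.6, 258.7]
tcp_rot: [3.134, -0.125, -0.083]
contact_force: [0.5, -0.4, -0.1]
gripper_width: 0.999
```

```bash
python3 - <<'E'
from h import *
s,_=st(); print(stand(s['ee_pos'])); wp([(632.5,-1,250,-4.3,15),(632.5,-1,183,-4.3,15)])
shot('top','t9');shot('side','s9')
im=cv2.imread('pics/s9.png');cv2.imwrite('pics/s9c.png',cv2.resize(im[80:280,180:380],None,fx=3,fy=3,interpolation=cv2.INTER_CUBIC))
E
```

```text
12.7667 [626.2  -9.6 258.7] F [ 0.5 -0.4 -0.1] w 0.999
[[0.995, -0.08, -0.053], [-0.08, -0.997, -0.001], [-0.053, 0.006, -0.999]] [-0.03  0.51 -0.04  1.53  0.02  1.15 -1.72]
[175.03058588  -5.37780926]
{"slide":[0.0061, -0.0091, 0.0084],"twist":-0.005}
-- (632.5, -1, 250, -4.3, 15) 1
{"slide":[0.0007, -0.0001, 0.0134],"twist":-0.0}
{"slide":[0.0007, -0.0001, 0.0134],"twist":-0.0}
{"slide":[0.0007, -0.0001, 0.0134],"twist":-0.0}
{"slide":[0.0007, -0.0, 0.0133],"twist":-0.0}
{"slide":[0.0007, -0.0001, 0.0134],"twist":-0.0}
-- (632.5, -1, 183, -4.3, 15) 6
```

View pics/s9c.png

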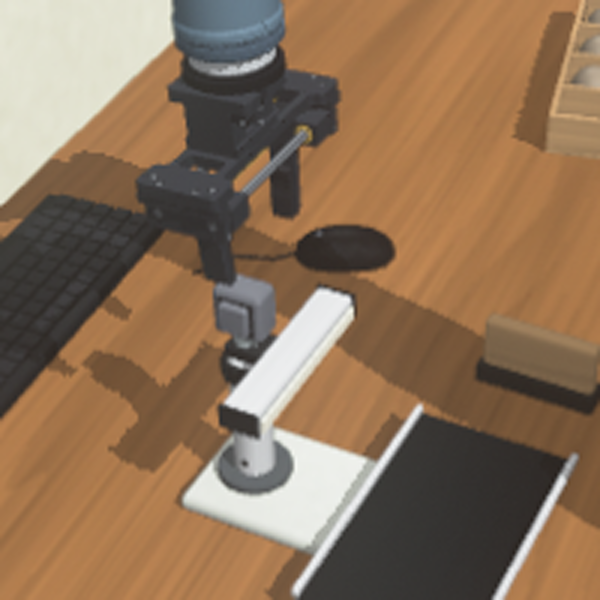

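Request:
carry_out:
  plan:
    - {"slide": [0.004,-0.006,0.004],"twist": -0.003,"jaw": 1}
    - {"slide": [0.003,-0.003,0.004],"twist": -0.003,"jaw": 1}
    - {"slide": [0,0,0],"twist": 0,"jaw": 1}

```text
time: 13.12
ee_pos: [632.6, -2.5, 249.4]
tcp_rot: [3.134, -0.12, -0.084]
contact_force: [-0.5, 0.3, -0.0]
gripper_width: 1.0
```

```bash
python3 - <<'E'
from h import *
s,_=st(); wp([(632.5,-1,183,-4.3,13)])
E
```

```text
13.1167 [632.6  -2.5 249.4] F [-0.5  0.3 -0. ] w 1.0
[[0.996, -0.076, -0.054], [-0.076, -0.997, -0.002], [-0.053, 0.006, -0.999]] [-0.04  0.53 -0.05  1.53  0.02  1.14 -1.73]
{"slide":[0.0006, -0.0003, 0.0111],"twist":-0.0}
{"slide":[0.0006, -0.0003, 0.011],"twist":-0.0}
{"slide":[0.0005, -0.0003, 0.0111],"twist":-0.0}
{"slide":[0.0006, -0.0003, 0.011],"twist":-0.001}
{"slide":[0.0005, -0.0004, 0.0111],"twist":-0.0}
{"slide":[0.0006, -0.0003, 0.011],"twist":-0.001}
-- (632.5, -1, 183, -4.3, 13) 6
```

Request:
carry_out:
  plan:
    - {"slide": [0.0006,-0.0003,0.011],"twist": 0,"jaw": 1}
    - {"slide": [0.0006,-0.0003,0.011],"twist": 0,"jaw": 1}
    - {"slide": [0.0006,-0.0003,0.011],"twist": 0,"jaw": 1}
    - {"slide": [0.0006,-0.0003,0.011],"twist": 0,"jaw": 1}
    - {"slide": [0.0006,-0.0003,0.008],"twist": 0,"jaw": 1}
    - {"slide": [0,0,0],"twist": 0,"jaw": 1}

```text
time: 13.62
ee_pos: [631.5, -1.0, 189.8]
tcp_rot: [3.134, -0.119, -0.089]
contact_force: [-0.7, 0.1, -0.1]
gripper_width: 0.995
```

```bash
python3 - <<'E'
from h import *
s,_=st(); wp([(632.5,-1,183,-4.3,13)])
E
```

```text
13.6167 [631.5  -1.  189.8] F [-0.7  0.1 -0.1] w 0.995
[[0.996, -0.075, -0.057], [-0.076, -0.997, -0.002], [-0.057, 0.007, -0.998]] [-0.04  0.59 -0.05  1.58  0.03  1.03 -1.74]
{"slide":[0.0014, -0.0002, 0.0067],"twist":-0.001}
-- (632.5, -1, 183, -4.3, 13) 1
```

Request:
carry_out:
  plan:
    - {"slide": [0.001,-0.0005,0.006],"twist": 0,"jaw": 1}
    - {"slide": [0,0,0],"twist": 0,"jaw": 0}
    - {"slide": [0,0,0],"twist": 0,"jaw": 0}
    - {"slide": [0,0,0],"twist": 0,"jaw": 0}
    - {"slide": [0,0,0],"twist": 0,"jaw": 0}
    - {"slide": [0,0,0],"twist": 0,"jaw": 0}
    - {"slide": [0,0,0],"twist": 0,"jaw": 0}
    - {"slide": [0,0,0],"twist": 0,"jaw": 0}

```text
time: 14.28
ee_pos: [633.2, -0.8, 184.1]
tcp_rot: [3.134, -0.119, -0.086]
contact_force: [-0.1, 0.0, -0.3]
gripper_width: 0.491
```

```bash
python3 - <<'E'
from h import *
s,_=st(); wp([(632.5,-1,183,-4.3,13)])
E
```

```text
14.2833 [633.2  -0.8 184.1] F [-0.1  0.  -0.3] w 0.491
[[0.996, -0.076, -0.055], [-0.076, -0.997, -0.002], [-0.055, 0.006, -0.998]] [-0.04  0.6  -0.05  1.58  0.03  1.02 -1.74]
{"slide":[-0.0006, 0.0003, 0.0011],"twist":-0.001}
-- (632.5, -1, 183, -4.3, 13) 1
```

Request:
carry_out:
  plan:
    - {"slide": [0,0,0],"twist": 0,"jaw": 0}
    - {"slide": [0,0,0],"twist": 0,"jaw": 0}
    - {"slide": [0,0,0],"twist": 0,"jaw": 0}
    - {"slide": [0,0,0],"twist": 0,"jaw": 0}
    - {"slide": [0,0,0],"twist": 0,"jaw": 0}
    - {"slide": [0,0,0],"twist": 0,"jaw": 0}
    - {"slide": [0,0,0],"twist": 0,"jaw": 0}

```text
time: 14.87
ee_pos: [633.2, -2.7, 184.2]
tcp_rot: [3.131, -0.119, -0.085]
contact_force: [-0.2, -0.1, -0.7]
gripper_width: 0.345
```

```bash
python3 - <<'E'
from h import *
s,_=st(); print(s['torque'])
shot('side','s10')
im=cv2.imread('pics/s10.png');cv2.imwrite('pics/s10c.png',cv2.resize(im[80:280,180:380],None,fx=3,fy=3,interpolation=cv2.INTER_CUBIC))
E
```

```text
14.8667 [633.2  -2.7 184.2] F [-0.2 -0.1 -0.7] w 0.345
[[0.996, -0.076, -0.055], [-0.076, -0.997, -0.005], [-0.054, 0.009, -0.998]] [-0.04  0.6  -0.04  1.58  0.03  1.02 -1.74]
[-0.06231269 -0.07122598  0.12578048]
```

View pics/s10c.png

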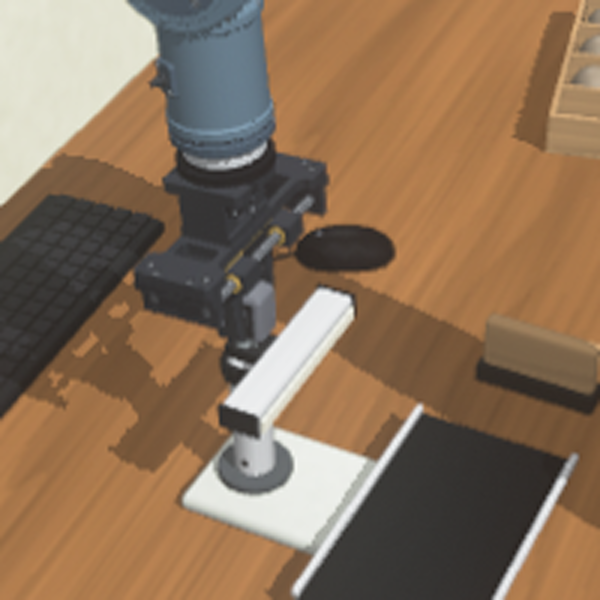

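Request:
carry_out:
  plan:
    - {"slide": [-0.0002,0,-0.004],"twist": 0,"jaw": 0}
    - {"slide": [-0.0004,0,-0.008],"twist": 0,"jaw": 0}
    - {"slide": [-0.0004,0,-0.008],"twist": 0,"jaw": 0}
    - {"slide": [-0.0004,0,-0.008],"twist": 0,"jaw": 0}
    - {"slide": [-0.0004,0,-0.008],"twist": 0,"jaw": 0}

```text
time: 15.33
ee_pos: [633.1, -2.7, 219.9]
tcp_rot: [3.131, -0.119, -0.088]
contact_force: [2.9, -1.0, -6.1]
gripper_width: 0.352
```

```bash
python3 - <<'E'
from h import *
st()
E
```

```text
15.3333 [633.1  -2.7 219.9] F [ 2.9 -1.  -6.1] w 0.352
[[0.996, -0.075, -0.056], [-0.076, -0.997, -0.005], [-0.056, 0.01, -0.998]] [-0.04  0.56 -0.04  1.55  0.03  1.09 -1.74]
```

Request:
carry_out:
  plan:
    - {"slide": [-0.0004,0,-0.008],"twist": 0,"jaw": 0}
    - {"slide": [-0.0004,0,-0.008],"twist": 0,"jaw": 0}
    - {"slide": [-0.0004,0,-0.008],"twist": 0,"jaw": 0}
    - {"slide": [-0.0004,0,-0.008],"twist": 0,"jaw": 0}
    - {"slide": [-0.0004,0,-0.008],"twist": 0,"jaw": 0}
    - {"slide": [-0.0003,0,-0.006],"twist": 0,"jaw": 0}

```text
time: 15.83
ee_pos: [633.1, -2.6, 272.1]
tcp_rot: [3.13, -0.119, -0.087]
contact_force: [2.8, -0.4, -6.7]
gripper_width: 0.346
```

```bash
python3 - <<'E'
from h import *
st()
E
```

```text
15.8333 [633.1  -2.6 272.1] F [ 2.8 -0.4 -6.7] w 0.346
[[0.996, -0.076, -0.056], [-0.076, -0.997, -0.006], [-0.055, 0.01, -0.998]] [-0.04  0.51 -0.04  1.5   0.02  1.19 -1.73]
```

Request:
carry_out:
  plan:
    - {"slide": [-0.0002,0,-0.004],"twist": 0,"jaw": 0}
    - {"slide": [-0.0002,0,-0.003],"twist": 0,"jaw": 0}
    - {"slide": [-0.0001,0,-0.002],"twist": 0,"jaw": 0}
    - {"slide": [-0.0001,0,-0.002],"twist": 0,"jaw": 0}

```text
time: 16.17
ee_pos: [633.1, -2.6, 285.4]
tcp_rot: [3.13, -0.119, -0.086]
contact_force: [3.9, -0.7, -26.2]
gripper_width: 0.345
```

```bash
python3 - <<'E'
from h import *
st()
E
```

```text
16.1667 [633.1  -2.6 285.4] F [  3.9  -0.7 -26.2] w 0.345
[[0.996, -0.076, -0.055], [-0.076, -0.997, -0.006], [-0.055, 0.01, -0.998]] [-0.04  0.5  -0.04  1.48  0.02  1.22 -1.73]
```

Request:
carry_out:
  plan:
    - {"slide": [0,0,0],"twist": 0,"jaw": 0}
    - {"slide": [0,0,-0.0003],"twist": 0,"jaw": 0}
    - {"slide": [0,0,-0.0003],"twist": 0,"jaw": 0}
    - {"slide": [0,0,-0.0003],"twist": 0,"jaw": 0}

```text
time: 16.5
ee_pos: [633.1, -2.6, 285.3]
tcp_rot: [3.13, -0.119, -0.087]
contact_force: [3.6, -2.1, -7.4]
gripper_width: 0.35
```

```bash
python3 - <<'E'
from h import *
st();shot('side','s11');shot('top','t11');st()
im=cv2.imread('pics/s11.png');cv2.imwrite('pics/s11c.png',cv2.resize(im[60:340,180:430],None,fx=2.1,fy=2.1,interpolation=cv2.INTER_CUBIC))
P=cloud('side','s11');f=P.reshape(-1,3);f=f[~np.isnan(f[:,0])]
q=f[(abs(f[:,0]-590)<14)&(abs(f[:,1])<75)&(f[:,2]>225)&(f[:,2]<290)];print('bar z',np.percentile(q[:,2],[10,50,90]),len(q))
E
```

```text
16.5 [633.1  -2.6 285.3] F [ 3.6 -2.1 -7.4] w 0.35
[[0.996, -0.076, -0.056], [-0.076, -0.997, -0.006], [-0.055, 0.01, -0.998]] [-0.04  0.5  -0.04  1.48  0.02  1.22 -1.73]
16.6 [633.1  -2.7 285.3] F [ 2.9 -1.4 -7.3] w 0.345
[[0.996, -0.076, -0.056], [-0.076, -0.997, -0.006], [-0.055, 0.01, -0.998]] [-0.04  0.5  -0.04  1.48  0.02  1.22 -1.73]
bar z [258.07188021 270.58401614 272.94132263] 607
```

View pics/s11c.png

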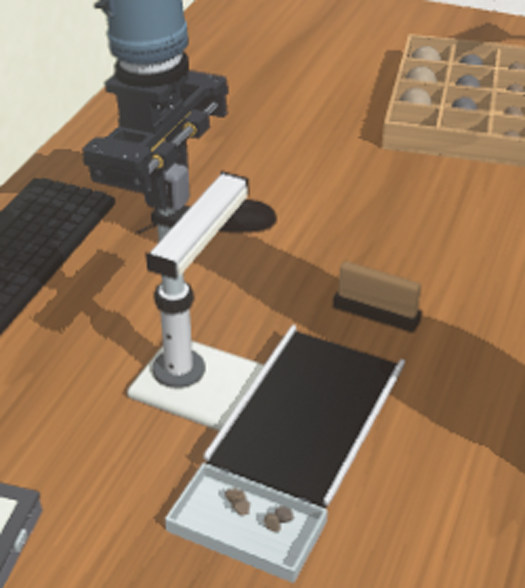

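```bash
python3 - <<'E'
from h import *
print(job.finish_job()); st()
E
```

```text
the job is handed in; nothing more can be done
None
the job is handed in; nothing more can be done
```

I handed the job in at about 16.6 s of the 54 s, with the arm still holding the light pole fully extended and the button squeezed in. The hand-in reports no verdict.

- **Chips:** I wiped all four into the catch tray in one pass with the scraper. The side camera puts their tops about 16–17 mm above the bench, 150–166 mm along the stand's +y. The last picture still shows all four in the tray.
- **Scraper:** It stands upright on the bench about 228 mm from the plate centre on the side away from the tray, clear of the stand.
- **Pole:** The gripper rose 101 mm. The light bar's top went from about 172 mm to about 271–273 mm.
- **Grip:** The opening is about 0.345 (30–31 mm), which matches the button fully pressed in. The pull settled at about 7 N with no movement between the last readings.
- **Bystanders:** The arm did not go near the mouse, slide box or dropper bottle. I did not re-measure their positions at the end.

Tracking errors left the tool tilted about 3° at the pole. That did not affect the grip or the lift. No check failed.

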